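# Lock the modelling turntable at its index with the T-key

### The job

Turn the modelling turntable until the notch in the wheel's rim faces the bolt, take the T-key out of the tool block and put it down the lock in the turntable's sloping front, turning it gently back and forth until it drops right down into the keyway that you cannot see. Then turn it clockwise until the bolt is fully shot into the notch, and leave the key standing in the lock. Do not touch the clay figure, and leave the jar, the brush pot and the black cat where they stand.

Things in the scene. Friction and masses are not known exactly. Their poses are not given: they have to be found in the camera images.
- turntable: Fixed grey cast base of a sculptor's turntable, 382 x 200 mm. Origin on the bench under the top edge of its sloping front; its front, -x, looks to the robot's right. Behind the edge (x 0 to 270 mm) a box 85 mm high; before it the face slopes down to x = -113, z = 20 mm. The bolt's guide block, 44 mm wide, stands on the base at x = 4 to 30 mm, top at z = 112 mm.
- wheel_axis (a point): Centre of the wheel's disc top, 110 mm above the bench, 144 mm behind the turntable's origin; axes as the turntable. The wheel is a black disc, diameter 220, 15 mm thick. On it lie a white plaster bat (radius 75, 14 mm high) and the clay figure.
- wheel (a joint): Wheel angle, rad, counter-clockwise from above; 0 when its notch faces the bolt. Turns freely, needs about 1 N at the rim, stays where it is left. To push it by: four equal upright aluminium bat clamps, 28 mm radial x 18 mm tangential, 34 mm high above the disc, centred 92 mm from the axis at 45, 135, 225 and 315 degrees from the notch.
- notch (a point): Mouth of the notch in the wheel's rim (19 mm wide, 14 mm deep), on the outer edge, 110 mm from the axis, at the height of the disc's top; it turns with the wheel.
- figure: Seated figure of soft clay on the middle of the bat, radius 50 mm, 106 mm high, standing loose on the bat and turning with it; not to be touched. Origin at its foot, on the axis.
- bolt (a joint): How far the bolt stands out, m: 0 drawn back, about 0.014 fully shot. The key moves it by a crank pin with lost motion: only the last 40 degrees of its turn shoot it. 12 mm wide, round nose: it centres itself in the notch if the wheel is within about 3 degrees, else it jams on the rim and the key stops short.
- bolt_nose (a point): End of the bolt's nose, on the turntable's x line (y = 0), 102 mm above the bench, facing the wheel's rim; drawn back it is 3 mm short of the rim.
- key_mouth (a point): Centre of the lock's mouth in the sloping face, 45 mm down from the top edge. z axis: out of the face along the lock's axis, 30 degrees from vertical, leaning to the front; y axis: level, left. Round it a steel collar 54 mm across, 4 mm high, 35 mm bore; below, a round well 30 mm wide, 20 mm deep, with the barrel's flat top at its bottom.
- keyway_floor (a point): Bottom of the keyway, on the lock's axis, 40 mm below key_mouth; axes as there. The keyway is a slot 28 x 9.5 mm, 20 mm deep, in the barrel. Its long side lies at an unknown angle up to 22 degrees clockwise or 36 degrees counter-clockwise of the y axis. The barrel is stiff (0.07 N m); clockwise, looking in, shoots the bolt, to a stop 60 degrees clockwise of y.
- block: Fixed beech tool block 75 x 170 mm, 55 mm high, origin under its centre. The key stands in a 27.5 mm round hole 40 mm deep at y = -45 mm; other sculpting tools stand near y = +40 to +62 mm, up to 95 mm above the block.
- key: Loose steel T-key, 94 mm long, about 0.16 kg, standing tip down in the block. Origin at the tip, z up the key. From the tip: flat bit 22 mm wide (y), 6 thick (x), 20 long, nose slightly narrower; round collar diameter 25, to 38 mm; shank diameter 12, to 78 mm; cross bar 70 mm long (y, like the bit), 14 thick (x), 16 high, its middle 86 mm from the tip.
- key_bar (a point): Middle of the key's cross bar, 86 mm from the tip; axes as the key. With the key fully down in the keyway it is 46 mm out from the sloping face.
- key_tip (a point): Tip of the key's bit; axes as the key.
- jar: Bystander: dark brown glazed jar with lid, diameter 84, 95 mm high; origin under its centre.
- brush_pot: Bystander: grey-green pot of brushes, diameter 80, about 200 mm high with the brushes; origin under its centre.
- cat: Bystander: small black cat figurine, 68 mm wide, 118 mm high; origin under its centre.
Mind the look-alikes: they are no part of the job. Of the things like the key, leave any that is yellow; of the rest the smaller one is meant.

How it is judged:
By the outcome, as a careful person would: the job done as asked, in the order asked, and still so for the second after the job is handed in, with the robot touching nothing.
It also fails if it takes over 72 s, if anything falls off the work surface, if the arm or the gripper's body presses on something with over 40 N, if the wrist force passes 120 N, or if a joint passes its speed limit or range.

### The arm

A 6-joint arm with a two-finger parallel gripper is mounted at the origin on the work surface. World frame = base frame: x ahead of the robot, y to its left, z up, the work surface at z = 0. Lengths are in m, angles in rad, forces in N, time in s.
With the tool pointing down it reaches from about 0.4 to 0.925 m from the base axis. Payload 3.4 kg.
Tool frame: the origin (TCP) lies midway between the tips of the shut fingers; the grasp point (between the pads) lies ctrl.pinch_z behind it (ctrl.pinch_z is the distance from the TCP to the grasp point, in m); z points along the fingers, y is the line along which they close (so a half turn about z gives the same grasp; the last joint's range is limited). The gripper opens to 85 mm and grips with 20 to 120 N. Pads are 22 mm wide; open, the fingers measure 114 mm over their backs; the gripper's body (76 mm by 85 mm) begins 54 mm behind the grasp point. The pads swing forward as they close: fully open they stand 13 mm farther back than shut.
Start: joints at [1.27, 0.307, 1.506, -0, 1.328, -0.073], TCP at [0.13, 0.56, 0.231] pointing down, gripper open.
Joint ranges: [-3.12, 3.12], [-1.05, 2.28], [0.14, 2.33], [-1.42, 4.57], [0.1, 2.73], [-2.68, 2.68]. Speed limits (rad/s): [2.57, 2.57, 3.14, 3.14, 3.14, 3.14].

### API

Orientations are given as a unit quaternion [x, y, z, w].
In Python, from bench import ctrl, get_image, ticket gives the robot as it stands.
- The arm moves only by the shell command python3 -m pendant 'ROWS' [OPENING] [FORCE]. ROWS is a JSON object of lists of equal length, an entry for each row: "translation": the shift along the tool's x, y, z each as a share of 0.15 m, from -1 to 1, a list of three; "angular": the turn, a rotation vector about the tool's x, y, z each as a share of 90 degrees, from -1 to 1, a list of three. In form: {"translation": [[x, y, z], ...], "angular": [[ax, ay, az], ...]}. A call has exactly 10 rows; each row is the pose to reach, as a shift and turn from the pose commanded when the call began, along the tool's axes at that moment; what a row does not reach only later rows make up. A row lasts 1/12 s, in which the tool goes at most 41.7 mm and 7.16 degrees, less where a joint would pass 70% of its speed; a pose out of reach is approached as far as the arm can. A call with a number of a shift or a turn outside -1 to 1 is refused whole. A call with a gripper value outside its range is refused whole. OPENING is the finger opening in mm, from 0 to 85.4, set as the call begins (- or left out, the last holds). The fingers move at their own pace and stop on an object; FORCE is the grip in N (left out, the last holds). Time passes only in rows, so rows that repeat a pose let the fingers close, or fill a call up. It gives the time, the measured TCP pose, the force, the opening and the grip force at its end, in the units of the state.
- ctrl.observe(): the state, without advancing time (a new reading comes with each control period).
- get_image(name): name is "side" or "top" or "wrist"; returns a dict with "image" (384x512x3 uint8, red, green, blue), "mtx" (3x3 intrinsics, pixels), "world_to_cam" (4x4, takes a point from world to camera coordinates). Camera axes: x right, y up, looking along -z (the intrinsics and any distortion apply to the point x, -y, -z); pixel columns grow to the right and rows downward; lengths in m; the calibration is good to about 2 mm. The wrist camera is an equidistant fisheye: a pixel r from the principal point sees the ray r / f radians off the axis. A picture is of the moment at which its call begins. There is no depth.
- ticket.close_job(): hands the job in; it is judged then, once.
The state is a dict: "time_s": time; "q": joint angles; "dq": joint speeds; "tau": joint torques, N m; "ee_pos": TCP position; "orientation": TCP orientation; "force": force on the tool from outside, world axes, zero at the start; "wrist_torque": the same for the moment, N m; "gripper_width": finger opening in m; "finger_force": force on a finger pad.
Only numpy, scipy, OpenCV 4.12 (cv2) and the standard library are available. Lean on these libraries where they do the work, as an engineer would, in place of code of your own. Each camera call takes 0.05 s, during which the arm holds its last target. There are 200 camera calls.

## Working session

There is one attempt and no reset: what is moved stays moved. The work goes in short steps, Python scripts to look and compute and a shell command to move; the robot and the scene stay as the last step left them, time stands still between calls to the robot, and variables do not carry over. Pictures are saved under pics/ and viewed, at most 10 in all, crops included, and the job is handed in when it is done.

```bash
ls; mkdir -p pics
python3 - <<'E'
from bench import ctrl,get_image
import cv2,numpy as np,pickle
d={}
for n in("side","top","wrist"):
    r=get_image(n);d[n]=r
    cv2.imwrite(f"pics/{n}0.png",r["image"][:,:,::-1]);print(n,np.round(r["mtx"],1).tolist(),np.round(r["world_to_cam"],3).tolist(),[k for k in r])
pickle.dump(d,open("d0.pkl","wb"))
a=np.hstack([d["side"]["image"],d["top"]["image"]])[:,:,::-1]
cv2.imwrite("pics/st0.png",cv2.resize(a,(800,300),interpolation=cv2.INTER_AREA))
print(ctrl.observe(),ctrl.pinch_z)
E
```

```text
pics
side [[483.6, 0.0, 254.4], [0.0, 483.6, 191.5], [0.0, 0.0, 1.0]] [[0.999, 0.045, -0.008, -0.523], [-0.019, 0.571, 0.821, -0.081], [0.042, -0.82, 0.571, -1.364], [0.0, 0.0, 0.0, 1.0]] ['image', 'mtx', 'world_to_cam']
top [[357.7, 0.0, 247.9], [0.0, 357.7, 193.1], [0.0, 0.0, 1.0]] [[-0.0, -1.0, 0.003, 0.0], [0.976, 0.0, 0.219, -0.563], [-0.219, 0.003, 0.976, -0.922], [0.0, 0.0, 0.0, 1.0]] ['image', 'mtx', 'world_to_cam']
wrist [[297.3, 0.0, 252.4], [0.0, 297.3, 199.0], [0.0, 0.0, 1.0]] [[0.225, 0.974, -0.002, -0.574], [-0.94, 0.216, -0.263, 0.035], [-0.256, 0.061, 0.965, -0.38], [0.0, 0.0, 0.0, 1.0]] ['image', 'mtx', 'world_to_cam']
{'time_s': 0.15, 'q': array([ 1.26951291e+00,  3.07397453e-01,  1.50733995e+00, -1.33489174e-06,
        1.32843645e+00, -7.34649756e-02]), 'dq': array([-6.07267841e-04, -1.34801088e-03, -4.58881847e-03, -7.52957123e-04,
        6.91028688e-04, -6.82175652e-05]), 'tau': array([-1.23273212e-04, -4.57987154e+01, -2.52224725e+01, -1.04728040e-04,
        8.91120115e-03,  4.78332049e-05]), 'ee_pos': array([0.12971349, 0.5596376 , 0.23060739]), 'orientation': array([ 1.13662851e-01,  9.93519064e-01, -7.76878424e-04, -1.46635462e-04]), 'force': array([ 0.18569245, -0.24026561, -0.42473954]), 'wrist_torque': array([-0.01025281,  0.00322099, -0.04228388]), 'finger_force': 0.0, 'gripper_width': 0.08570302098488619} 0.0187
```

View pics/top0.png

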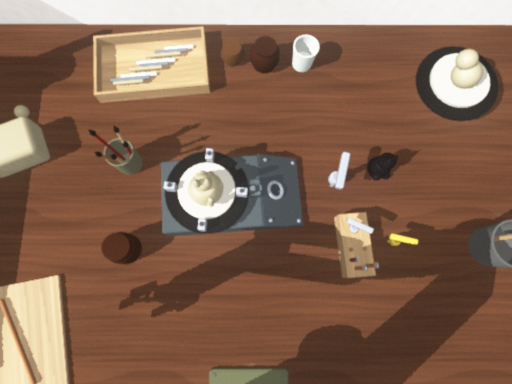

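View pics/side0.png

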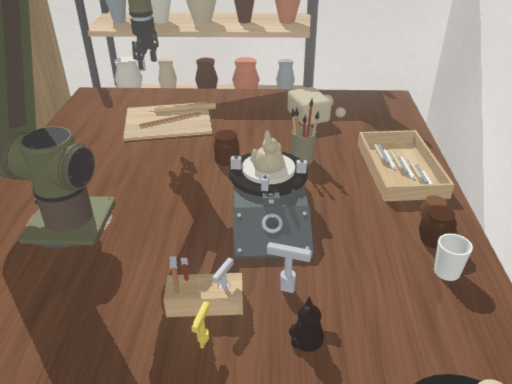

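The top view shows the turntable wheel at about (207,190) and the lock collar at (276,190). There are three T-keys: a grey one in the block (360,227), a larger grey one standing free (343,170), and a yellow one (403,240). The smaller grey one in the block fits the description. I'll confirm this in enlarged crops.

```bash
python3 - <<'E'
import pickle,cv2,numpy as np
d=pickle.load(open("d0.pkl","rb"))
t=d["top"]["image"][140:285,155:420,::-1]
cv2.imwrite("pics/topc.png",cv2.resize(t,None,fx=3,fy=3,interpolation=cv2.INTER_CUBIC))
s=d["side"]["image"][130:330,155:325,::-1]
cv2.imwrite("pics/sidec.png",cv2.resize(s,None,fx=3,fy=3,interpolation=cv2.INTER_CUBIC))
for n in d:
    W=d[n]["world_to_cam"];print(n,-W[:3,:3].T@W[:3,3])
E
cat > h.py <<'E'
import numpy as np,pickle
def ray(r,px,fish=False):
    K,W=r["mtx"],r["world_to_cam"];R=W[:3,:3];c=-R.T@W[:3,3]
    x=(px[0]-K[0,2])/K[0,0];y=(px[1]-K[1,2])/K[1,1]
    if fish:
        t=np.hypot(x,y);k=np.sin(t)/t if t>1e-9 else 1;v=np.array([x*k,-y*k,-np.cos(t)])
    else: v=np.array([x,-y,-1.])
    v=R.T@v;return c,v/np.linalg.norm(v)
def tri(*rays):
    A=sum(np.eye(3)-np.outer(v,v) for c,v in rays);b=sum((np.eye(3)-np.outer(v,v))@c for c,v in rays)
    p=np.linalg.solve(A,b);return p,[np.linalg.norm(np.cross(p-c,v)) for c,v in rays]
def atz(ry,z):
    c,v=ry;return c+v*(z-c[2])/v[2]
def proj(r,p,fish=False):
    K,W=r["mtx"],r["world_to_cam"];q=W[:3,:3]@np.asarray(p)+W[:3,3];q=np.array([q[0],-q[1],-q[2]])
    if fish:
        rr=np.hypot(q[0],q[1]);t=np.arctan2(rr,q[2]);u=q[:2]/rr*t
    else: u=q[:2]/q[2]
    return u*K[0,0]+K[:2,2]
E
```

```text
side [ 0.57754452 -1.0485314   0.84115571]
top [0.34654604 0.00340669 1.02347258]
wrist [0.06436084 0.57490878 0.37493556]
```

View pics/topc.png

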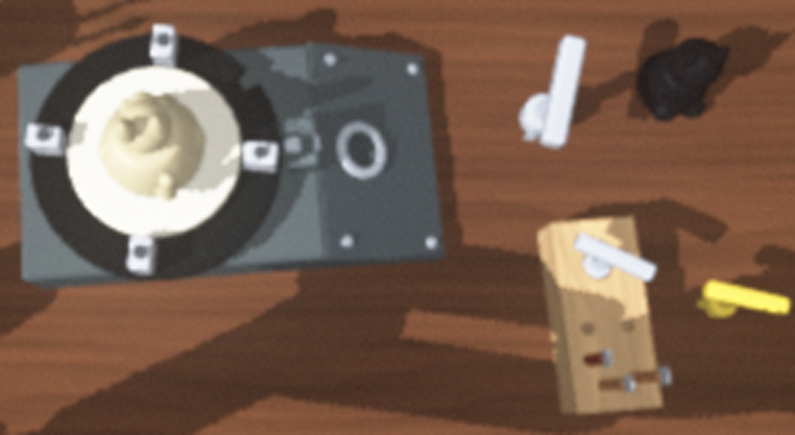

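View pics/sidec.png

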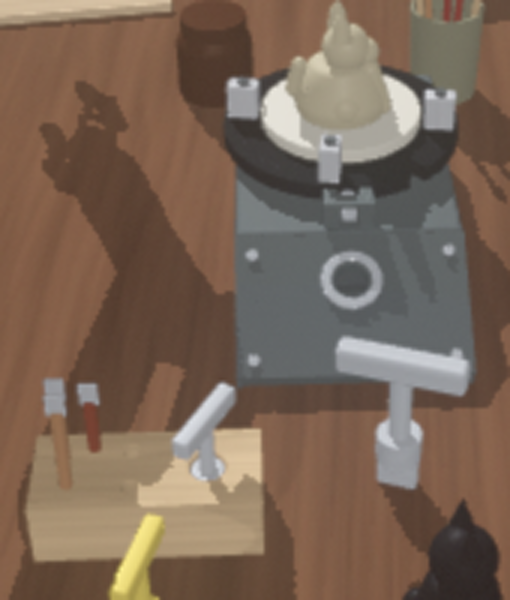

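The crops confirm the choice. The grey key in the block has its bar at topc (615,256) and sidec (206,418), and it is clearly smaller than the free grey key at topc (565,92), so it is the one meant. The clamps are at topc (162,35), (262,147) and (141,243). The notch looks to be at about topc (235,75). Next I'll triangulate these.

Run:
```python
from h import *
import cv2
d=pickle.load(open("d0.pkl","rb"));T,S=d["top"],d["side"]
f=lambda p,o:((p[0]+.5)/3-.5+o[0],(p[1]+.5)/3-.5+o[1])
tp=lambda *p:ray(T,f(p,(155,140)));sp=lambda *p:ray(S,f(p,(155,130)))
P={"collar":((361,151),(352,280)),"bar":((615,256),(206,418)),"barA":((578,241),(228,390)),"barB":((653,270),(180,446)),
"clR":((262,146),(330,140)),"clT":((162,36),(440,95)),"clB":((141,243),(242,84)),
"s1":((330,60),(449,250)),"s2":((412,69),(458,354)),"s3":((347,241),(252,255)),"s4":((431,242),(254,360)),"bigbar":((565,92),(402,365))}
Q={}
for k,(a,b) in P.items():
    p,e=tri(tp(*a),sp(*b));Q[k]=p;print(k,np.round(p*1000,1),"res mm",np.round(np.array(e)*1000,1))
h=(Q["s1"]+Q["s2"]-Q["s3"]-Q["s4"]);print("heading of -y_tt deg",np.degrees(np.arctan2(h[1],h[0])))
# rectified overhead view of disc top plane z=0.11 from both cameras, 0.5mm/px around clamps' mean
c=(Q["clT"]+Q["clB"])[:2]/2;print("c",c)
out=[]
for r in(T,S):
    N=300;g=np.arange(N);X=c[0]+.14-g*.28/N;Y=c[1]+.14-g*.28/N
    m=np.zeros((N,N,2),np.float32)
    for i in range(N):
        for j in range(N): m[i,j]=proj(r,(X[i],Y[j],.11))
    out.append(cv2.remap(r["image"],m[...,0],m[...,1],cv2.INTER_CUBIC))
im=np.hstack(out)[:,:,::-1].astype(float)
im=255*(im/255)**.5
cv2.imwrite("pics/rect.png",cv2.resize(im.astype(np.uint8),(800,400)))
```

```text
collar [571.8 -74.1  64.5] res mm [0.8 0.8]
bar [ 469.3 -288.   104.9] res mm [0.5 0.5]
barA [ 482.5 -257.2  104. ] res mm [0.6 0.6]
barB [ 455.5 -319.2  107.6] res mm [0.9 0.9]
clR [553.   15.1 150. ] res mm [2.2 2.2]
clT [651.7 101.5 145.4] res mm [1.9 1.9]
clB [469.9 113.9 146.7] res mm [4.1 4.1]
s1 [655.  -46.   77.4] res mm [0.8 0.8]
s2 [ 661.5 -127.6   30.4] res mm [1. 1.]
s3 [485.8 -59.3  78. ] res mm [0.1 0.1]
s4 [ 492.  -140.8   30.4] res mm [0.2 0.2]
bigbar [ 610.4 -248.1  124.6] res mm [0.6 0.6]
heading of -y_tt deg 4.4812244572320665
c [0.56079214 0.10773824]
```

View pics/rect.png

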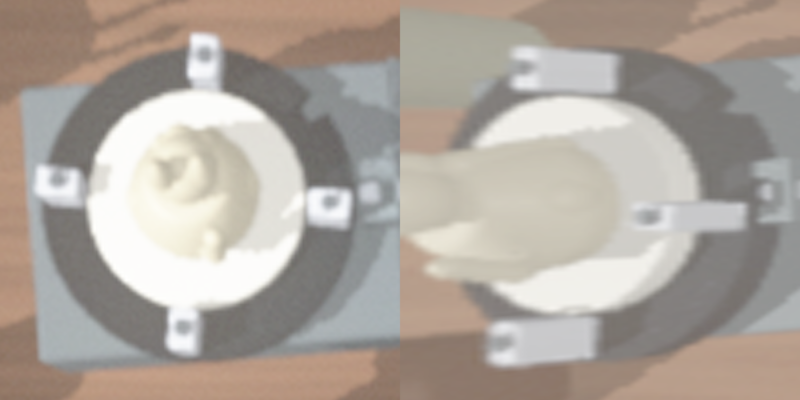

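```bash
cat >> h.py <<'E'
from scipy.spatial.transform import Rotation as Ro
from scipy.optimize import least_squares
def rel(obs,pos,R):
    R0=Ro.from_quat(obs["orientation"]);t=R0.inv().apply(np.asarray(pos)-obs["ee_pos"])/.15
    a=(R0.inv()*R).as_rotvec()/(np.pi/2);print("t",np.round(t,3),"a",np.round(a,3));return t,a
def frame(z,x):
    z=np.array(z,float);z/=np.linalg.norm(z);x=np.array(x,float);x-=z*(x@z);x/=np.linalg.norm(x)
    return Ro.from_matrix(np.column_stack([x,np.cross(z,x),z]))
XT=np.array([-np.sin(np.radians(4.48)),np.cos(np.radians(4.48)),0]);YT=np.array([-XT[1],XT[0],0])
N=-.5*XT+np.array([0,0,3**.5/2]);U=np.array([0,0,.5])+XT*3**.5/2
E
python3 - <<'E'
from h import *
from bench import ctrl
d=pickle.load(open("d0.pkl","rb"));T=d["top"]
pts=np.array([(205,50),(330,198),(183,325),(57,177)],float)*300/400  # rect px, plane z=.11
c=np.array([.56079214,.10773824])
W=[]
for p in pts:
    X=np.array([c[0]+.14-p[1]*.28/300,c[1]+.14-p[0]*.28/300,.11]);cam=-T["world_to_cam"][:3,:3].T@T["world_to_cam"][:3,3]
    W.append((cam+(X-cam)*(.144-cam[2])/(X[2]-cam[2]))[:2])
W=np.array(W);print(W.round(4).tolist())
ctr=W.mean(0);ang=[np.degrees(np.arctan2(*(w-ctr)[::-1])) for w in W];print(ctr,ang,[np.hypot(*(w-ctr)) for w in W])
col=np.array([.5718,-.0741,.0645]);print("axis from collar",col+.185*XT)
A=np.append(ctr,0)
t=np.mean([(a-b+180)%360-180 for a,b in zip(ang,(0,-90,-180,90))]);print("clamp rot",t)
for off in(0,):
    # notch between top(0) and right(-90) clamps
    n=t-45;print("notch heading",n,"wheel",n-(4.48-90))
a=np.radians(180+t+17);r=.1   # start point behind clB (ccw of it)
p=A+[r*np.cos(a),r*np.sin(a),.0];print("pre",p)
R=frame([0,0,-1],[np.cos(a),np.sin(a),0]);o=ctrl.observe()
rel(o,p+[0,0,.20],R);rel(o,p+[0,0,.118],R)
E
```

```text
[[0.6539, 0.1005], [0.5542, 0.0162], [0.4686, 0.1153], [0.5683, 0.2002]]
[0.56124209 0.10806712] [np.float64(-4.677417858881748), np.float64(-94.40674461122359), np.float64(175.52960525997443), np.float64(85.60930467983455)] [np.float64(0.09297716778978779), np.float64(0.0920973511177292), np.float64(0.09295029586366961), np.float64(0.09243333134531508)]
axis from collar [0.55734945 0.11033476 0.0645    ]
clamp rot -4.486313132574075
notch heading -49.486313132574075 wheel 36.03368686742592
pre [0.46361766 0.08639983 0.        ]
t [-2.881 -2.57   0.208] a [-0.001 -0.    -0.284]
t [-2.881 -2.569  0.754] a [-0.001 -0.    -0.284]
```

```bash
python3 -m pendant '{"translation":[[-0.2,-0.18,0],[-0.4,-0.36,0.01],[-0.6,-0.54,0.02],[-0.8,-0.7,0.03],[-0.96,-0.857,0.04],[-0.96,-0.857,0.04],[-0.96,-0.857,0.04],[-0.96,-0.857,0.04],[-0.96,-0.857,0.04],[-0.96,-0.857,0.04]],"angular":[[0,0,0],[0,0,0],[0,0,0],[0,0,0],[0,0,0],[0,0,0],[0,0,0],[0,0,0],[0,0,0],[0,0,0]]}' 0 20
python3 -m pendant '{"translation":[[-0.2,-0.18,0],[-0.4,-0.36,0.01],[-0.6,-0.54,0.02],[-0.8,-0.7,0.03],[-0.96,-0.857,0.04],[-0.96,-0.857,0.04],[-0.96,-0.857,0.04],[-0.96,-0.857,0.04],[-0.96,-0.857,0.04],[-0.96,-0.857,0.04]],"angular":[[0,0,0],[0,0,0],[0,0,0],[0,0,0],[0,0,0],[0,0,0],[0,0,0],[0,0,0],[0,0,0],[0,0,0]]}'
python3 -m pendant '{"translation":[[-0.2,-0.18,0],[-0.4,-0.36,0.01],[-0.6,-0.54,0.02],[-0.8,-0.7,0.03],[-0.96,-0.857,0.04],[-0.96,-0.857,0.04],[-0.96,-0.857,0.04],[-0.96,-0.857,0.04],[-0.96,-0.857,0.04],[-0.96,-0.857,0.04]],"angular":[[0,0,-0.05],[0,0,-0.1],[0,0,-0.15],[0,0,-0.2],[0,0,-0.25],[0,0,-0.284],[0,0,-0.284],[0,0,-0.284],[0,0,-0.284],[0,0,-0.284]]}'
python3 - <<'E'
from h import *
from bench import ctrl,get_image
import cv2
o=ctrl.observe();print(o["ee_pos"],o["time_s"])
A=np.array([.5605,.1085,0]);t=-4.49
a=np.radians(180+t+17);R=frame([0,0,-1],[np.cos(a),np.sin(a),0]);p=A+[.1*np.cos(a),.1*np.sin(a),.118]
rel(o,p,R)
for k in (5,10,15,20,25,30,34,36,38):
    # pusher trails the clamp centre by ~14.5 deg (9+14.3 mm at r=.095)
    b=np.radians(180+t+14.5-k);R=frame([0,0,-1],[np.cos(b),np.sin(b),0])
    print(k,end=" ");rel({"ee_pos":p,"orientation":frame([0,0,-1],[np.cos(a),np.sin(a),0]).as_quat()},A+[.1*np.cos(b),.1*np.sin(b),.118],R)
r=get_image("wrist");cv2.imwrite("pics/w1.png",cv2.resize(r["image"][:,:,::-1],(800,600)));pickle.dump(r,open("w1.pkl","wb"))
E
```

```text
time_s: 0.98
ee_pos: [0.2406, 0.4036, 0.2253]
orientation: [0.113, 0.994, 0.0, -0.0]
force: [0.0, -0.3, 0.0]
gripper_width: -0.0003
finger_force: 0.0
time_s: 1.82
ee_pos: [0.3516, 0.246, 0.2193]
orientation: [0.112, 0.994, 0.0, -0.0]
force: [-0.2, 0.1, 0.5]
gripper_width: 0.0002
finger_force: 0.0
time_s: 2.65
ee_pos: [0.4628, 0.0882, 0.2133]
orientation: [-0.11, 0.994, 0.0, -0.0]
force: [-1.2, 0.1, 0.7]
gripper_width: -0.0003
finger_force: 0.0
[0.46283166 0.08820329 0.21332392] 2.65
t [ 0.002 -0.009  0.635] a [ 0.    -0.     0.001]
5 t [-0.006  0.087  0.   ] a [0.    0.    0.083]
10 t [-0.016  0.144  0.   ] a [0.    0.    0.139]
15 t [-0.031  0.2    0.   ] a [0.    0.    0.194]
20 t [-0.051  0.255  0.   ] a [0.   0.   0.25]
25 t [-0.075  0.308  0.   ] a [0.    0.    0.306]
30 t [-0.104  0.358  0.   ] a [0.    0.    0.361]
34 t [-0.131  0.397  0.   ] a [0.    0.    0.406]
36 t [-0.145  0.415  0.   ] a [0.    0.    0.428]
38 t [-0.16   0.433  0.   ] a [0.   0.   0.45]
```

View pics/w1.png

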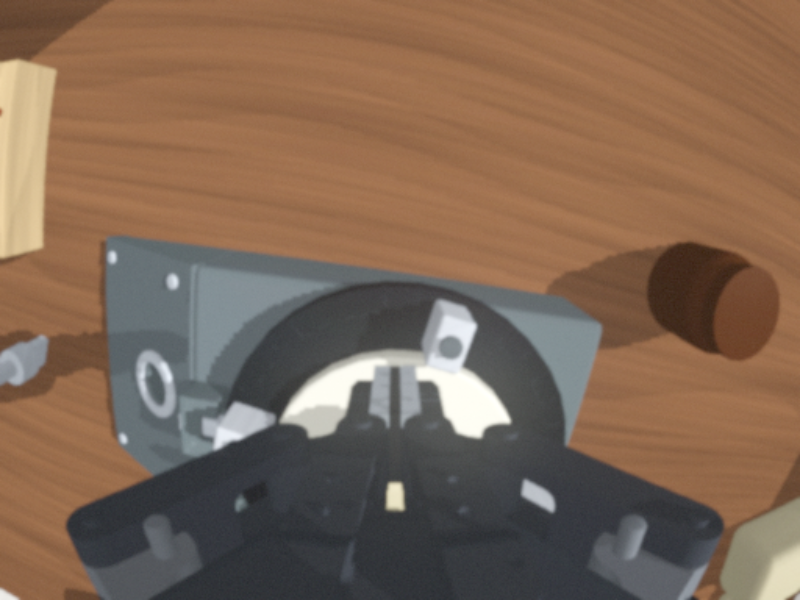

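The wrist view shows clamp B at (450,330) just clear of the shut fingertips at (395,390). The rim quarter visible on this side has no notch, which fits it being on the far side. I'll descend and push.

```bash
python3 -m pendant '{"translation":[[0,-0.01,0.15],[0,-0.01,0.3],[0,-0.01,0.45],[0,-0.01,0.55],[0,-0.01,0.6],[0,-0.01,0.635],[0,-0.01,0.635],[0,-0.01,0.635],[0,-0.01,0.635],[0,-0.01,0.635]],"angular":[[0,0,0],[0,0,0],[0,0,0],[0,0,0],[0,0,0],[0,0,0],[0,0,0],[0,0,0],[0,0,0],[0,0,0]]}'
python3 -m pendant '{"translation":[[-0.003,0.05,0],[-0.006,0.087,0],[-0.016,0.144,0],[-0.031,0.2,0],[-0.051,0.255,0],[-0.075,0.308,0],[-0.09,0.333,0],[-0.104,0.358,0],[-0.115,0.375,0],[-0.115,0.375,0]],"angular":[[0,0,0.04],[0,0,0.083],[0,0,0.139],[0,0,0.194],[0,0,0.25],[0,0,0.306],[0,0,0.333],[0,0,0.361],[0,0,0.38],[0,0,0.38]]}'
cat > wh.py <<'E'
from h import *
from bench import ctrl,get_image
import cv2,sys
A=np.array([.5605,.1085]);r=get_image("top");pickle.dump(r,open("top.pkl","wb"))
# polar unwrapping at clamp-top height: score bright clamp pixels against 90-deg periodic template
def S(x,y,z): 
    m=np.stack([proj(r,(a,b,z)) for a,b in zip(x.ravel(),y.ravel())]).astype(np.float32).reshape(*x.shape,2)
    return cv2.remap(r["image"],m[...,0],m[...,1],cv2.INTER_LINEAR)
th=np.radians(np.arange(0,360,1.));R=np.arange(.080,.105,.003);tt,rr=np.meshgrid(th,R,indexing="ij")
im=S(A[0]+rr*np.cos(tt),A[1]+rr*np.sin(tt),.144).mean(2).mean(1)
b=np.clip(im-90,0,150)
for q in range(0,360,90):
    pass
z=np.sum(b*np.exp(4j*th));print("clamp phase deg (mod 90)",np.degrees(np.angle(z))/4, "bright deg:",[int(i) for i in np.where(im>150)[0]])
N_=300;g=np.arange(N_);X,Y=np.meshgrid(A[0]+.14-g*.28/N_,A[1]+.14-g*.28/N_,indexing="ij")
o=255*(S(X,Y,.11)[:,:,::-1]/255.)**.5;cv2.imwrite(f"pics/{sys.argv[1]}.png",cv2.resize(o.astype(np.uint8),(600,600),interpolation=cv2.INTER_CUBIC))
o=ctrl.observe();print(o["ee_pos"],o["force"],o["time_s"])
E
python3 wh.py rect2
```

```text
time_s: 3.53
ee_pos: [0.4648, 0.0856, 0.119]
orientation: [-0.109, 0.994, -0.0, 0.001]
force: [0.2, 0.4, 0.8]
gripper_width: 0.0001
finger_force: 0.0
time_s: 4.37
ee_pos: [0.4694, 0.1446, 0.1188]
orientation: [0.188, 0.982, 0.0, 0.001]
force: [0.0, 0.5, -0.6]
gripper_width: 0.0
finger_force: 0.0
clamp phase deg (mod 90) -34.79334896810099 bright deg: [227, 228, 229, 317, 318, 319, 320, 321, 322, 323, 324, 325, 326, 327, 328]
[0.46919109 0.1443319  0.1187081 ] [-0.29841067 -0.10801849  0.02491951] 4.4167
```

View pics/rect2.png

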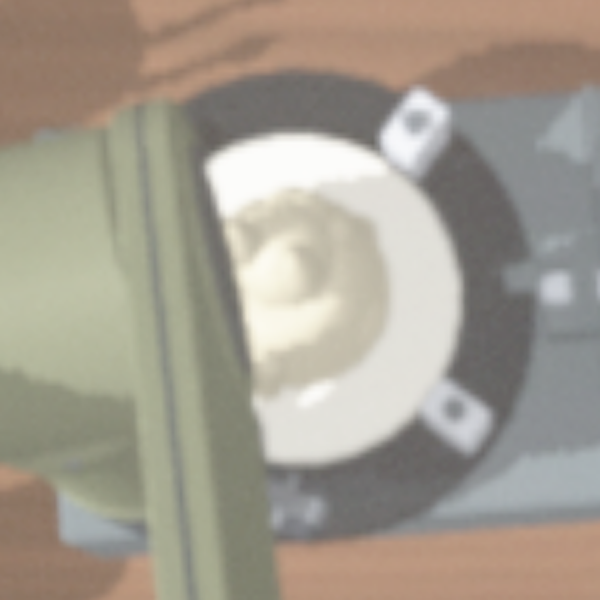

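The rectified view now shows the notch at (518,277), with the clamps at (415,118) and (457,408). That leaves about 3° of clockwise turn. I'll push that much and measure.

```bash
python3 -m pendant '{"translation":[[0,0.008,0],[0,0.016,0],[0,0.024,0],[-0.001,0.03,0],[-0.001,0.036,0],[-0.001,0.036,0],[-0.001,0.036,0],[-0.001,0.036,0],[0,0,0],[0,-0.04,0]],"angular":[[0,0,0.01],[0,0,0.02],[0,0,0.03],[0,0,0.034],[0,0,0.034],[0,0,0.034],[0,0,0.034],[0,0,0.034],[0,0,0.034],[0,0,0.034]]}'
python3 wh.py rect3
python3 - <<'E'
import cv2,numpy as np
from h import *
r=pickle.load(open("top.pkl","rb"))
for R in(.098,.101,.104,.107):
    print(R,[int(r["image"][tuple(np.round(proj(r,(.5605+R*np.cos(a),.1085+R*np.sin(a),.110))[::-1]).astype(int))].mean()) for a in np.radians(np.arange(-100,-69,1.5))])
c=r["image"][165:225,235:305,::-1];o=255*(c/255.)**.6
cv2.imwrite("pics/z3.png",cv2.resize(o.astype(np.uint8),None,fx=10,fy=10,interpolation=cv2.INTER_CUBIC))
E
```

```text
time_s: 5.25
ee_pos: [0.4664, 0.1384, 0.118]
orientation: [0.214, 0.977, 0.0, 0.0]
force: [0.3, -0.0, 0.8]
gripper_width: 0.0003
finger_force: 0.0
clamp phase deg (mod 90) -40.071264898706964 bright deg: [225, 226, 227, 233, 314, 315, 316, 317, 318, 319, 320, 321, 322, 323, 324, 325]
[0.4652893  0.13726469 0.11786107] [-0.25276494 -1.67713162 -0.28621177] 5.3
0.098 [40, 35, 41, 40, 38, 38, 42, 52, 69, 70, 71, 65, 47, 42, 45, 43, 42, 39, 40, 38, 38]
0.101 [40, 39, 39, 40, 42, 41, 42, 60, 75, 81, 80, 72, 54, 41, 46, 46, 41, 39, 39, 39, 40]
0.104 [40, 40, 38, 38, 37, 38, 42, 62, 80, 80, 81, 78, 59, 43, 42, 47, 42, 40, 39, 41, 38]
0.107 [41, 42, 41, 39, 38, 39, 48, 70, 76, 82, 79, 65, 49, 47, 50, 57, 44, 46, 49, 39, 47]
```

View pics/z3.png

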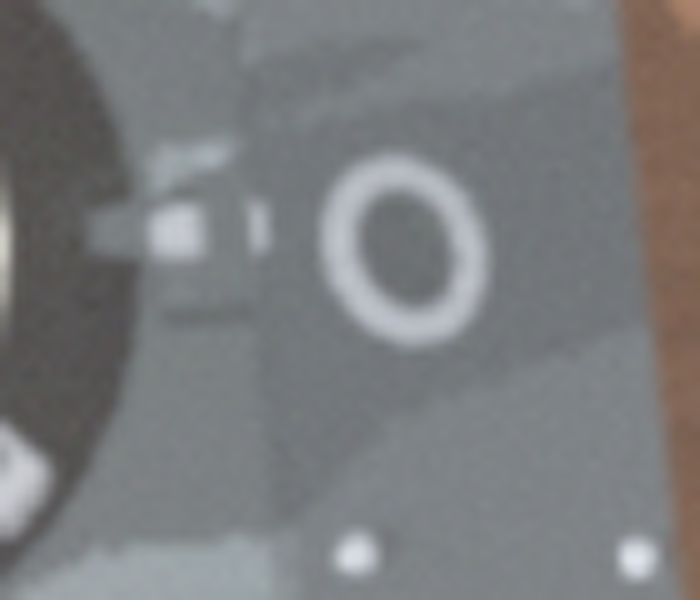

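The zoom shows the notch at about (115,230), directly in line with the bolt at (177,232). I'll check this with numbers and plan the key pick.

Run:
```python
from h import *
from bench import ctrl
r=pickle.load(open("top.pkl","rb"))
px=lambda u,v:(235+(u+.5)/10-.5,165+(v+.5)/10-.5)
A=np.array([.5605,.1085])
for n,(u,v),z in(("bolt",(177,232),.108),("bolt c",(177,232),.114),("guide",(200,232),.112),("notch",(115,230),.103),("notch top edge -x",(110,255),.11),("+x wall",(110,207),.1),("slot",(258,226),.11)):
    p=atz(ray(r,px(u,v)),z)[:2];print(n,p.round(4),np.degrees(np.arctan2(*(p-A)[::-1])), "y_tt mm",((p-A)@YT[:2]*1000).round(1))
for u,v in((405,250),):print("collar",atz(ray(r,px(u,v)),.066), (atz(ray(r,px(u,v)),.066)[:2]-A)@YT[:2])
o=ctrl.observe()
b=np.array([482.5-455.5,-257.2+319.2,0]);b/=np.linalg.norm(b);print("bar heading",np.degrees(np.arctan2(b[1],b[0])))
for s in(1,-1):
    R=frame([0,0,-1],s*b);
    for p in([.4693,-.288,.18],[.4693,-.288,.0823]):rel(o,p,R)
print(o["q"],o["ee_pos"])
```

```text
bolt [ 0.5669 -0.0109] -86.95275820796275 y_tt mm 3.0
bolt c [ 0.5654 -0.0108] -87.64199189393082 y_tt mm 4.4
guide [ 0.5659 -0.0169] -87.53533793404533 y_tt mm 4.4
notch [0.5686 0.0054] -85.50807882254755 y_tt mm -0.0
notch top edge -x [0.5602 0.0067] -90.18663550676254 y_tt mm 8.3
+x wall [0.5756 0.0067] -81.55264951919004 y_tt mm -7.1
slot [ 0.568  -0.0322] -86.9464100107901 y_tt mm 3.5
collar [ 0.5718961  -0.07429493  0.066     ] 0.0029170276455656157
bar heading 66.46765143909899
t [-1.21  -2.565 -0.412] a [-0.001  0.     0.987]
t [-1.21  -2.564  0.24 ] a [-0.001  0.     0.987]
t [-1.21  -2.565 -0.412] a [-0.000e+00 -1.000e-03 -1.013e+00]
t [-1.21  -2.564  0.24 ] a [-0.000e+00 -1.000e-03 -1.013e+00]
[ 2.00304635e-01  3.06499190e-01  1.84381651e+00 -8.27952202e-04
  9.92747914e-01 -9.38474010e-01] [0.4652893  0.13726469 0.11786107]
```

```bash
python3 -m pendant '{"translation":[[0,0.03,0],[0,0.06,0],[0,0.076,0],[-0.001,0.084,0],[-0.001,0.09,0],[-0.002,0.096,0],[-0.002,0.096,0],[-0.002,0.096,0],[0,0.04,0],[0,0,0]],"angular":[[0,0,0],[0,0,0],[0,0,0.005],[0,0,0.01],[0,0,0.018],[0,0,0.018],[0,0,0.018],[0,0,0.018],[0,0,0.018],[0,0,0.018]]}'
python3 wh.py rect4
python3 - <<'E'
from h import *
r=pickle.load(open("top.pkl","rb"));A=np.array([.5578,.1083])
import cv2
for R in(.1,.104,.108):
    a=np.arange(-97,-70,1.);m=np.array([proj(r,(A[0]+R*np.cos(t),A[1]+R*np.sin(t),.110)) for t in np.radians(a)],np.float32)[None]
    v=cv2.remap(r["image"].mean(2).astype(np.float32),m[...,0],m[...,1],cv2.INTER_LINEAR)[0];print(R,v.astype(int).tolist(),"centroid",(np.clip(v-50,0,99)[:18]@a[:18])/np.clip(v-50,0,99)[:18].sum())
E
```

```text
time_s: 6.13
ee_pos: [0.4659, 0.1381, 0.118]
orientation: [0.228, 0.974, -0.0, -0.0]
force: [-0.2, -0.1, 0.2]
gripper_width: 0.0001
finger_force: 0.0
clamp phase deg (mod 90) -43.67643765616957 bright deg: [223, 224, 225, 312, 313, 314, 315, 316, 317, 318, 319, 320, 321, 322, 323]
[0.46484131 0.13701487 0.11783346] [-0.71090014  0.0529597  -0.45662447] 6.1833
0.1 [40, 40, 39, 38, 39, 44, 54, 66, 75, 78, 78, 77, 73, 65, 54, 46, 45, 45, 45, 45, 46, 46, 43, 41, 39, 39, 40] centroid -87.05281184200003
0.104 [40, 39, 39, 40, 41, 47, 56, 67, 75, 79, 81, 80, 76, 71, 55, 48, 45, 46, 47, 47, 47, 46, 44, 41, 39, 40, 40] centroid -86.94606076408813
0.108 [49, 49, 48, 47, 48, 54, 61, 69, 77, 81, 83, 84, 82, 76, 65, 58, 54, 53, 54, 54, 51, 50, 51, 51, 48, 47, 48] centroid -86.51607973612317
```

The notch is now within about 0.5° of the bolt line. Next I'll lift and travel to the key.

```bash
python3 -m pendant '{"translation":[[0,0,-0.25],[0,0,-0.5],[-0.05,-0.15,-0.58],[-0.15,-0.35,-0.58],[-0.25,-0.55,-0.58],[-0.35,-0.75,-0.58],[-0.4,-0.9,-0.58],[-0.42,-0.95,-0.58],[-0.42,-0.95,-0.58],[-0.42,-0.95,-0.58]],"angular":[[0,0,0],[0,0,0],[0,0,0],[0,0,0],[0,0,0],[0,0,0],[0,0,0],[0,0,0],[0,0,0],[0,0,0]]}'
python3 -m pendant '{"translation":[[-0.1,-0.2,0],[-0.2,-0.4,0],[-0.3,-0.6,0],[-0.38,-0.8,0],[-0.42,-0.9,0],[-0.42,-0.9,0],[-0.42,-0.9,0],[-0.42,-0.9,0],[-0.42,-0.9,0],[-0.42,-0.9,0]],"angular":[[0,0,0.07],[0,0,0.14],[0,0,0.21],[0,0,0.28],[0,0,0.35],[0,0,0.42],[0,0,0.49],[0,0,0.56],[0,0,0.62],[0,0,0.68]]}' 50 20
cat > k.py <<'E'
from h import *
from bench import ctrl
o=ctrl.observe();b=np.array([27.,62,0]);R=frame([0,0,-1],b)
for z in(.2,.15,.084):rel(o,[.4693,-.288,z],R)
E
python3 k.py
```

```text
time_s: 7.02
ee_pos: [0.4593, -0.017, 0.205]
orientation: [0.229, 0.973, 0.0, -0.0]
force: [-0.0, 0.8, -0.4]
gripper_width: -0.0004
finger_force: 0.0
time_s: 7.85
ee_pos: [0.4565, -0.1645, 0.2049]
orientation: [0.693, 0.721, 0.0, -0.0]
force: [0.9, -1.1, 0.2]
gripper_width: 0.0501
finger_force: 0.0
t [-0.826  0.053  0.032] a [-0.    -0.001  0.286]
t [-0.827  0.053  0.365] a [-0.    -0.001  0.286]
t [-0.827  0.053  0.805] a [-0.    -0.001  0.286]
```

```bash
python3 -m pendant '{"translation":[[-0.2,0.01,0],[-0.4,0.02,0],[-0.6,0.04,0],[-0.75,0.053,0],[-0.827,0.053,0],[-0.827,0.053,0.1],[-0.827,0.053,0.18],[-0.827,0.053,0.25],[-0.827,0.053,0.25],[-0.827,0.053,0.25]],"angular":[[0,0,0.06],[0,0,0.12],[0,0,0.18],[0,0,0.24],[0,0,0.286],[0,0,0.286],[0,0,0.286],[0,0,0.286],[0,0,0.286],[0,0,0.286]]}'
python3 k.py
python3 - <<'E'
from bench import get_image
from h import *
import cv2
r=get_image("wrist");pickle.dump(r,open("w2.pkl","wb"))
cv2.imwrite("pics/w2.png",cv2.resize(r["image"][:,:,::-1],(800,600),interpolation=cv2.INTER_CUBIC))
for p in([.4693,-.288,.109],[.4825,-.2572,.109],[.4555,-.3192,.109]):print(proj(r,p,True)*800/512)
E
```

```text
time_s: 8.68
ee_pos: [0.4693, -0.2883, 0.1668]
orientation: [0.835, 0.55, -0.0, -0.001]
force: [0.9, 0.8, 0.2]
gripper_width: 0.0499
finger_force: 0.0
t [ 0.002 -0.001 -0.221] a [-0.001 -0.001  0.003]
t [ 0.002 -0.001  0.112] a [-0.001 -0.001  0.003]
t [0.001 0.    0.552] a [-0.001 -0.001  0.003]
[395.40399649 333.99506493]
[395.4998366  261.52757061]
[394.48379416 400.90197948]
```

View pics/w2.png

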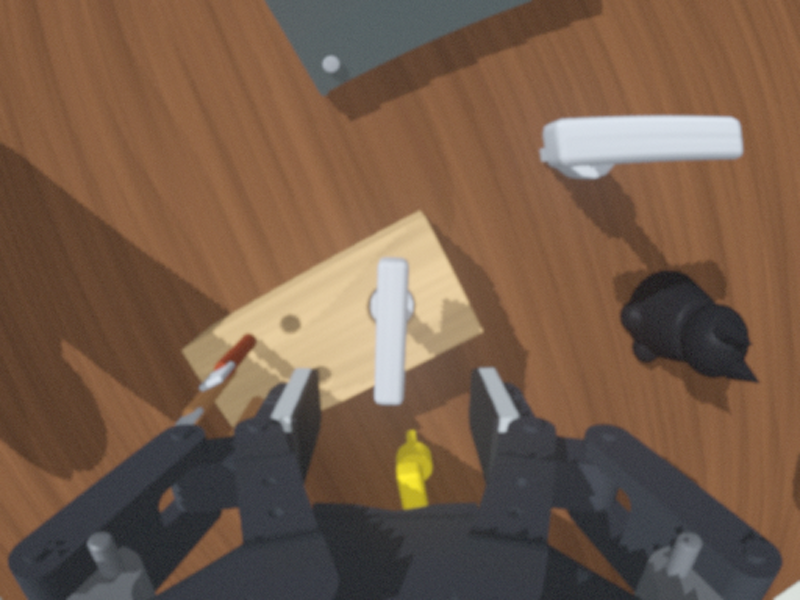

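The bar runs from (395,258) to (388,404), within 2 mm and 3° of the prediction. I'll descend with a small correction, then grip.

```bash
python3 -m pendant '{"translation":[[0,-0.005,0.1],[0,-0.01,0.2],[0,-0.01,0.3],[0,-0.01,0.4],[0,-0.01,0.48],[0,-0.01,0.53],[0,-0.01,0.552],[0,-0.01,0.552],[0,-0.01,0.552],[0,-0.01,0.552]],"angular":[[0,0,0.03],[0,0,0.03],[0,0,0.03],[0,0,0.03],[0,0,0.03],[0,0,0.03],[0,0,0.03],[0,0,0.03],[0,0,0.03],[0,0,0.03]]}'
python3 -m pendant '{"translation":[[0,0,0],[0,0,0],[0,0,0],[0,0,0],[0,0,0],[0,0,0],[0,0,0],[0,0,0],[0,0,0],[0,0,0]],"angular":[[0,0,0],[0,0,0],[0,0,0],[0,0,0],[0,0,0],[0,0,0],[0,0,0],[0,0,0],[0,0,0],[0,0,0]]}' 0 60
```

```text
time_s: 9.57
ee_pos: [0.4685, -0.2895, 0.0857]
orientation: [0.848, 0.53, 0.0, 0.001]
force: [-0.5, 0.7, -0.4]
gripper_width: 0.05
finger_force: 0.0
time_s: 10.4
ee_pos: [0.4678, -0.2892, 0.0854]
orientation: [0.848, 0.53, 0.0, 0.0]
force: [-1.0, 0.9, 5.4]
gripper_width: 0.0129
finger_force: 59.6
```

```bash
python3 -m pendant '{"translation":[[0,0,-0.06],[0,0,-0.12],[0,0,-0.2],[0,0,-0.3],[0,0,-0.4],[0,0,-0.5],[0,0,-0.6],[0,0,-0.7],[0,0,-0.75],[0,0,-0.75]],"angular":[[0,0,0],[0,0,0],[0,0,0],[0,0,0],[0,0,0],[0,0,-0.07],[0,0,-0.14],[0,0,-0.21],[0,0,-0.28],[0,0,-0.35]]}'
cat > lk.py <<'E'
from h import *
from bench import ctrl
import sys
o=ctrl.observe();M=np.array([.5716,-.0722,.0620]);L=float(sys.argv[3]) if len(sys.argv)>3 else .070
th=float(sys.argv[1]);h=float(sys.argv[2])/1000
R=Ro.from_rotvec(N*np.radians(th))*frame(-N,YT)
t,a=rel(o,M+N*(h+L),R);print("q",o["q"].round(2),o["ee_pos"].round(4),"w",o["gripper_width"],"F.N",round(float(o["force"]@N),2),"t",o["time_s"])
Rc=Ro.from_quat(o["orientation"]);x=Rc.apply([1,0,0]);print("bar angle",np.degrees(np.arctan2(x@np.cross(N,YT),x@YT)),"tip h mm",(o["ee_pos"]-M)@N*1000-L*1000,"lat mm",[round(float((o["ee_pos"]-M)@v)*1000,1) for v in(YT,U)])
E
python3 lk.py 38 40
```

```text
time_s: 11.23
ee_pos: [0.4692, -0.29, 0.2003]
orientation: [0.67, 0.742, 0.0, 0.003]
force: [0.9, -0.5, -1.6]
gripper_width: 0.0131
finger_force: 58.7
t [1.01  0.817 0.286] a [-0.372  0.18  -1.368]
q [-0.63  0.3   1.6   0.    1.23 -0.73] [ 0.4692 -0.29    0.2003] w 0.01306026313878319 F.N -1.09 t 11.2333
bar angle -88.47141120755921 tip h mm 154.3084575072685 lat mm [119.1, -112.0]
```

```bash
python3 -m pendant '{"translation":[[0.1,0.05,0],[0.2,0.1,0],[0.3,0.15,0],[0.4,0.2,0],[0.5,0.3,0],[0.6,0.35,0],[0.65,0.4,0],[0.65,0.4,0],[0.65,0.4,0],[0.65,0.4,0]],"angular":[[0,0,-0.075],[0,0,-0.15],[0,0,-0.225],[0,0,-0.3],[0,0,-0.375],[0,0,-0.45],[0,0,-0.525],[0,0,-0.6],[0,0,-0.675],[0,0,-0.75]]}'
python3 lk.py 38 40
```

```text
time_s: 12.07
ee_pos: [0.5185, -0.1859, 0.1979]
orientation: [0.145, 0.989, -0.0, 0.0]
force: [-0.1, 0.2, -1.8]
gripper_width: 0.0129
finger_force: 58.7
t [-0.254  0.486  0.271] a [-0.345 -0.051 -0.641]
q [-0.42  0.3   1.61  0.    1.23 -1.7 ] [ 0.5185 -0.1859  0.1979] w 0.012909616964762565 F.N -1.64 t 12.0667
bar angle -18.47234364280011 tip h mm 102.24492132514712 lat mm [61.9, -26.6]
```

```bash
python3 lk.py 15 40; python3 -m pendant '{"translation":[[-0.03,0.06,0],[-0.06,0.12,0],[-0.1,0.18,0.03],[-0.13,0.24,0.06],[-0.16,0.3,0.1],[-0.19,0.36,0.15],[-0.22,0.42,0.2],[-0.254,0.486,0.271],[-0.254,0.486,0.271],[-0.254,0.486,0.271]],"angular":[[-0.04,0,-0.04],[-0.08,0,-0.09],[-0.12,0,-0.13],[-0.16,-0.01,-0.18],[-0.2,-0.01,-0.22],[-0.25,-0.01,-0.27],[-0.3,-0.01,-0.31],[-0.345,-0.01,-0.36],[-0.345,-0.01,-0.36],[-0.345,-0.01,-0.36]]}'; python3 lk.py 15 25
```

```text
t [-0.254  0.486  0.271] a [-0.338  0.018 -0.392]
q [-0.42  0.3   1.61  0.    1.23 -1.7 ] [ 0.5185 -0.1859  0.1979] w 0.012909616964762565 F.N -1.64 t 12.0667
bar angle -18.47234364280011 tip h mm 102.24492132514712 lat mm [61.9, -26.6]
time_s: 12.9
ee_pos: [0.5757, -0.1284, 0.1555]
orientation: [-0.134, 0.955, 0.26, 0.045]
force: [0.1, 0.1, -0.9]
gripper_width: 0.0128
finger_force: 58.9
t [0.    0.014 0.094] a [-0.004  0.036 -0.029]
q [-0.57  0.52  1.5   0.46  1.44 -2.56] [ 0.5757 -0.1284  0.1555] w 0.012813376424417522 F.N -0.84 t 12.9
bar angle 12.40829289639808 tip h mm 39.12320641912606 lat mm [0.3, -2.1]
```

Joint 6 is close to its limit at this pose, so I'll take the half-turn equivalent grasp orientation instead, rotating positively.

```bash
sed -i 's/frame(-N,YT)/frame(-N,-YT)/; s/np.arctan2(x@np.cross(N,YT),x@YT)/np.arctan2(-x@np.cross(N,YT),-x@YT)/' lk.py
for i in 1 2; do python3 -m pendant '{"translation":[[0,0,0],[0,0,0],[0,0,0],[0,0,0],[0,0,0],[0,0,0],[0,0,0],[0,0,0],[0,0,0],[0,0,0]],"angular":[[0,0,0.078],[0,0,0.156],[0,0,0.234],[0,0,0.312],[0,0,0.39],[0,0,0.468],[0,0,0.546],[0,0,0.624],[0,0,0.7],[0,0,0.76]]}'; done
python3 lk.py 38 12
python3 - <<'E'
from bench import get_image
from h import *
import cv2
T=get_image("top");S=get_image("side");pickle.dump((T,S),open("k3.pkl","wb"))
a=cv2.resize(T["image"][150:250,225:325,::-1],(395,600),interpolation=cv2.INTER_CUBIC) if 0 else cv2.resize(T["image"][160:240,225:325,::-1],(500,400),interpolation=cv2.INTER_CUBIC)
b=cv2.resize(S["image"][150:270,230:320,::-1],(300,400),interpolation=cv2.INTER_CUBIC)
cv2.imwrite("pics/k3.png",np.hstack([a,b]))
E
```

```text
time_s: 13.73
ee_pos: [0.5757, -0.1275, 0.1586]
orientation: [0.427, 0.865, 0.24, -0.107]
force: [0.5, -0.3, -1.3]
gripper_width: 0.013
finger_force: 59.0
time_s: 14.57
ee_pos: [0.5758, -0.1276, 0.1586]
orientation: [0.84, 0.475, 0.138, -0.223]
force: [0.4, 0.7, -1.9]
gripper_width: 0.0133
finger_force: 59.0
t [-0.008 -0.007  0.196] a [ 0.026 -0.028  0.194]
q [-0.57  0.51  1.5   0.46  1.44 -0.16] [ 0.5758 -0.1276  0.1586] w 0.013341910567867453 F.N -1.96 t 14.5667
bar angle 55.51336436905664 tip h mm 41.416857903015924 lat mm [0.2, 0.2]
```

View pics/k3.png

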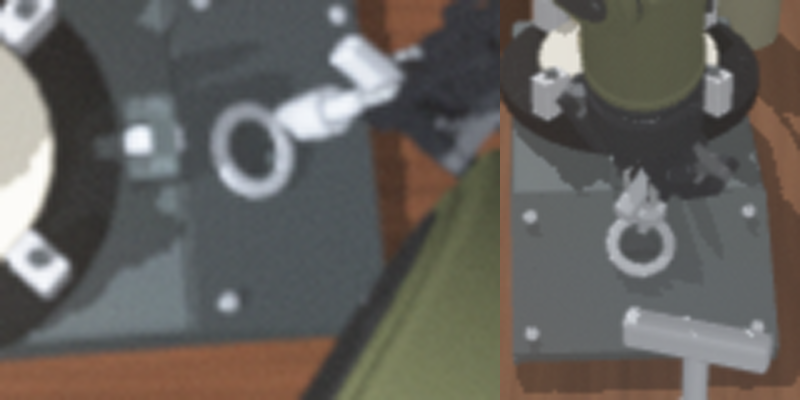

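The picture shows the key held over the lock. In the top crop its bar is at (367,65), its collar at (303,113), and the lock ring is at (253,150). In the side crop the lock ring is at (641,243) and the key's lower end is at about (640,215). I'll compare these with the predictions.

Run:
```python
from h import *
from bench import ctrl
o=ctrl.observe();T,S=pickle.load(open("k3.pkl","rb"));Rc=Ro.from_quat(o["orientation"]);z=Rc.apply([0,0,1]);M=np.array([.5716,-.0722,.0620])
print("angle tool z to -N",np.degrees(np.arccos(z@-N)))
for n,p in(("tip",o["ee_pos"]+z*.07),("collar mid",o["ee_pos"]+z*.041),("bar top",o["ee_pos"]-z*.024),("bar end+",o["ee_pos"]-z*.016+.035*Rc.apply([1,0,0])),("bar end-",o["ee_pos"]-z*.016-.035*Rc.apply([1,0,0])),("ring",M+N*.004)):
    a=(proj(T,p)+.5-[225,160])*5-.5;b=(proj(S,p)+.5-[230,150])*10/3-.5;print(n,a.round(0),(b+[500,0]).round(0))
```

```text
angle tool z to -N 3.4195422350488456
tip [290. 126.] [648. 225.]
collar mid [323. 116.] [647. 210.]
bar top [404.  90.] [646. 175.]
bar end+ [344.  50.] [672. 140.]
bar end- [441. 136.] [620. 219.]
ring [252. 150.] [640. 244.]
```

```bash
python3 lk.py 38 22; python3 -m pendant '{"translation":[[0,0,0],[-0.002,-0.002,0.02],[-0.004,-0.004,0.05],[-0.006,-0.006,0.08],[-0.008,-0.007,0.1],[-0.008,-0.007,0.12],[-0.008,-0.007,0.129],[-0.008,-0.007,0.129],[-0.008,-0.007,0.129],[-0.008,-0.007,0.129]],"angular":[[0.005,-0.005,0.04],[0.01,-0.01,0.08],[0.015,-0.015,0.12],[0.02,-0.02,0.16],[0.026,-0.028,0.194],[0.026,-0.028,0.194],[0.026,-0.028,0.194],[0.026,-0.028,0.194],[0.026,-0.028,0.194],[0.026,-0.028,0.194]]}'
python3 lk.py 38 12
cat > prof.py <<'E'
from h import *
from bench import ctrl,get_image
import cv2
o=ctrl.observe();Rc=Ro.from_quat(o["orientation"]);z=Rc.apply([0,0,1])
for n in("top","side"):
    r=get_image(n);g=r["image"].mean(2).astype(np.float32)
    for s in(.062,.054,.048,.042,.036,.028,.022,.014):
        p=o["ee_pos"]+z*s;a=proj(r,p);b=proj(r,p+z*.002);d=(b-a)/np.linalg.norm(b-a);nrm=np.array([-d[1],d[0]])
        k=np.arange(-12,12.5,1);m=(a+k[:,None]*nrm)[None].astype(np.float32)
        v=cv2.remap(g,m[...,0],m[...,1],cv2.INTER_LINEAR)[0]
        if s==.062: print(n,"px/mm",np.linalg.norm(proj(r,p+z*.01)-a)/10,"nrm px",nrm.round(2))
        print(int(s*1000),a.round(0),v.astype(int).tolist())
E
python3 prof.py
```

```text
t [-0.006 -0.005  0.128] a [ 0.025 -0.028  0.198]
q [-0.57  0.52  1.5   0.46  1.44 -0.17] [ 0.5758 -0.1275  0.1585] w 0.01287976832376537 F.N -1.33 t 14.6667
bar angle 55.8521327507652 tip h mm 41.30163301841519 lat mm [0.1, 0.2]
time_s: 15.5
ee_pos: [0.5748, -0.1184, 0.14]
orientation: [0.899, 0.353, 0.076, -0.249]
force: [0.7, -0.9, -0.9]
gripper_width: 0.0129
finger_force: 59.0
t [ 0.007 -0.004  0.058] a [-0.002 -0.001  0.004]
q [-0.54  0.55  1.48  0.42  1.45  0.16] [ 0.5748 -0.1184  0.14  ] w 0.01294129459062794 F.N -0.28 t 15.5
bar angle 38.4039507788891 tip h mm 20.754771365948287 lat mm [0.4, -1.1]
top px/mm 0.23105777845435185 nrm px [-0.38 -0.92]
62 [280. 188.] [86, 86, 83, 80, 82, 100, 133, 164, 204, 226, 235, 239, 242, 244, 244, 242, 230, 189, 142, 108, 88, 76, 74, 74, 73]
54 [282. 187.] [86, 85, 86, 84, 78, 75, 78, 89, 139, 197, 229, 239, 243, 245, 242, 239, 227, 179, 113, 80, 74, 74, 74, 74, 73]
48 [284. 186.] [85, 87, 87, 86, 82, 80, 77, 79, 128, 195, 226, 237, 238, 239, 237, 233, 222, 177, 105, 75, 73, 73, 72, 73, 72]
42 [285. 186.] [87, 87, 87, 86, 86, 84, 82, 93, 140
[... 1011 characters left out ...]
7, 148, 144, 134, 117, 105, 102]
42 [272. 217.] [89, 89, 89, 96, 123, 144, 151, 157, 159, 158, 155, 152, 154, 164, 173, 173, 159, 146, 147, 155, 153, 143, 127, 110, 102]
36 [272. 216.] [84, 84, 82, 84, 99, 121, 140, 159, 162, 152, 145, 144, 146, 155, 168, 168, 154, 147, 155, 165, 166, 156, 141, 121, 104]
28 [273. 214.] [59, 60, 60, 63, 70, 84, 96, 95, 102, 118, 130, 135, 135, 137, 143, 145, 149, 159, 167, 173, 175, 173, 164, 141, 110]
22 [273. 213.] [55, 55, 56, 56, 59, 66, 68, 64, 64, 86, 119, 131, 130, 128, 139, 147, 158, 167, 172, 175, 178, 179, 173, 146, 110]
14 [273. 212.] [58, 55, 55, 55, 55, 56, 56, 57, 59, 74, 113, 127, 122, 127, 146, 158, 166, 172, 176, 177, 179, 182, 161, 119, 103]
```

```bash
sed -i 's/rel(o,M+N\*(h+L),R)/rel(o,M+N*(h+L)-.0017*R.apply([1,0,0]),R)/; s/x=Rc.apply(\[1,0,0\]);/x=Rc.apply([1,0,0]);o["ee_pos"]=o["ee_pos"]+.0017*x;/' lk.py; python3 lk.py 38 -14
```

```text
t [-0.005 -0.004  0.231] a [-0.002 -0.001  0.004]
q [-0.54  0.55  1.48  0.43  1.45  0.16] [ 0.5749 -0.1185  0.1399] w 0.012932174009552154 F.N -1.33 t 15.6
bar angle 38.37719095781014 tip h mm 20.68938946065346 lat mm [-1.0, -0.2]
```

```bash
python3 -m pendant '{"translation":[[-0.005,-0.004,0.02],[-0.005,-0.004,0.05],[-0.005,-0.004,0.08],[-0.005,-0.004,0.11],[-0.005,-0.004,0.14],[-0.005,-0.004,0.17],[-0.005,-0.004,0.2],[-0.005,-0.004,0.23],[-0.005,-0.004,0.23],[-0.005,-0.004,0.23]],"angular":[[0,0,0],[0,0,0],[0,0,0],[0,0,0],[0,0,0],[0,0,0],[0,0,0],[0,0,0],[0,0,0],[0,0,0]]}';python3 lk.py 38 -20
```

```text
time_s: 16.43
ee_pos: [0.5723, -0.1008, 0.1096]
orientation: [0.899, 0.353, 0.075, -0.25]
force: [-0.2, -0.3, -1.3]
gripper_width: 0.0127
finger_force: 58.9
t [0.    0.002 0.036] a [-0.003 -0.001  0.004]
q [-0.52  0.57  1.53  0.44  1.38  0.14] [ 0.5723 -0.1008  0.1096] w 0.012700536589061345 F.N -1.0 t 16.4333
bar angle 38.344953616311095 tip h mm -14.535798971272158 lat mm [0.2, 0.1]
```

```bash
python3 -m pendant '{"translation":[[0,0.002,0.006],[0,0.002,0.012],[0,0.002,0.018],[0,0.002,0.024],[0,0.002,0.03],[0,0.002,0.036],[0,0.002,0.042],[0,0.002,0.048],[0,0.002,0.048],[0,0.002,0.048]],"angular":[[0,0,0],[0,0,0],[0,0,0],[0,0,0],[0,0,0],[0,0,0],[0,0,0],[0,0,0],[0,0,0],[0,0,0]]}';python3 lk.py 38 -20
```

```text
time_s: 17.27
ee_pos: [0.573, -0.0988, 0.1053]
orientation: [0.899, 0.353, 0.076, -0.249]
force: [-1.8, -4.2, 8.9]
gripper_width: 0.0128
finger_force: 60.6
t [-0.002 -0.005  0.005] a [-0.001 -0.001  0.004]
q [-0.52  0.57  1.54  0.44  1.36  0.14] [ 0.573  -0.0988  0.1053] w 0.012836190849545055 F.N 9.74 t 17.2667
bar angle 38.40418234446504 tip h mm -19.191477263781664 lat mm [-0.6, -0.4]
```

Contact is at the barrel top (tip −19.2 mm, 10 N). Now I'll sweep clockwise under light pressure.

```bash
python3 -m pendant '{"translation":[[0,-0.001,0],[0,-0.001,0],[0,-0.002,0],[0,-0.002,0],[0,-0.003,0],[0,-0.003,0],[0,-0.004,0],[0,-0.004,0],[0.001,-0.005,0],[0.001,-0.005,0]],"angular":[[0,0,0.025],[0,0,0.05],[0,0,0.075],[0,0,0.1],[0,0,0.125],[0,0,0.15],[0,0,0.175],[0,0,0.2],[0,0,0.2],[0,0,0.2]]}';python3 lk.py 18 -20
```

```text
time_s: 18.1
ee_pos: [0.5727, -0.0978, 0.104]
orientation: [0.943, 0.208, 0.036, -0.257]
force: [1.5, -2.6, 0.5]
gripper_width: 0.0132
finger_force: 59.4
t [-0.003 -0.005 -0.005] a [-0.001 -0.     0.027]
q [-0.51  0.57  1.54  0.44  1.36  0.45] [ 0.5727 -0.0978  0.104 ] w 0.01318011338247868 F.N 1.76 t 18.1
bar angle 20.42418648742984 tip h mm -20.81506253436121 lat mm [-0.6, -0.5]
```

```bash
python3 -m pendant '{"translation":[[0,0,0.006],[0,0,0.012],[0,0,0.018],[0,0,0.024],[0,0,0.03],[0,0,0.036],[0,0,0.042],[0,0,0.042],[0,0,0.042],[0,0,0.042]],"angular":[[0,0,0],[0,0,0],[0,0,0],[0,0,0],[0,0,0],[0,0,0],[0,0,0],[0,0,0],[0,0,0],[0,0,0]]}';python3 lk.py 18 -40
```

```text
time_s: 18.93
ee_pos: [0.5719, -0.094, 0.098]
orientation: [0.943, 0.208, 0.035, -0.258]
force: [2.1, -3.6, -0.8]
gripper_width: 0.0129
finger_force: 59.3
t [-0.001 -0.002  0.081] a [-0.002  0.     0.026]
q [-0.51  0.58  1.55  0.44  1.35  0.45] [ 0.5719 -0.094   0.098 ] w 0.012906189305257203 F.N 1.16 t 18.9333
bar angle 20.34498537037561 tip h mm -27.903059364822823 lat mm [-0.2, -0.3]
```

It dropped into the keyway. I'll continue down.

```bash
python3 -m pendant '{"translation":[[0,0,0.01],[0,0,0.02],[0,0,0.03],[0,0,0.04],[0,0,0.05],[0,0,0.06],[0,0,0.07],[0,0,0.08],[0,0,0.09],[0,0,0.09]],"angular":[[0,0,0],[0,0,0],[0,0,0],[0,0,0],[0,0,0],[0,0,0],[0,0,0],[0,0,0],[0,0,0],[0,0,0]]}';python3 lk.py 18 -40; python3 -c "
from bench import ctrl;print(ctrl.observe()['wrist_torque'])"
```

```text
time_s: 19.77
ee_pos: [0.5715, -0.0886, 0.0885]
orientation: [0.943, 0.208, 0.036, -0.257]
force: [-1.5, -9.8, 11.5]
gripper_width: 0.0125
finger_force: 61.4
t [-0.    -0.003  0.008] a [-0.001 -0.     0.027]
q [-0.5   0.59  1.57  0.45  1.32  0.45] [ 0.5715 -0.0886  0.0885] w 0.012475174637393501 F.N 14.82 t 19.7667
bar angle 20.42040997248283 tip h mm -38.86394412276415 lat mm [-0.2, -0.3]
[-0.99421524  0.39504221  0.12262213]
```

The key has bottomed: the tip is 19.7 mm below the first contact. Next I'll turn it clockwise.

```bash
python3 -m pendant '{"translation":[[0,-0.001,-0.005],[0,-0.002,-0.01],[0,-0.003,-0.01],[0.001,-0.004,-0.01],[0.001,-0.005,-0.01],[0.002,-0.006,-0.01],[0.002,-0.007,-0.01],[0.003,-0.007,-0.01],[0.003,-0.007,-0.01],[0.003,-0.007,-0.01]],"angular":[[0,0,0.055],[0,0,0.11],[0,0,0.165],[0,0,0.22],[0,0,0.275],[0,0,0.33],[0,0,0.385],[0,0,0.44],[0,0,0.44],[0,0,0.44]]}';python3 lk.py -60 -40; python3 -c "
from bench import ctrl;print(ctrl.observe()['wrist_torque'])"
```

```text
time_s: 20.6
ee_pos: [0.5714, -0.0878, 0.0891]
orientation: [0.958, -0.124, -0.054, -0.254]
force: [0.4, -8.0, 5.3]
gripper_width: 0.0129
finger_force: 60.2
t [ 0.001 -0.01   0.008] a [-0.001  0.001  0.453]
q [-0.5   0.59  1.57  0.45  1.32  1.14] [ 0.5714 -0.0878  0.0891] w 0.012864484259144257 F.N 8.57 t 20.6
bar angle -19.23021970619516 tip h mm -38.741249864137856 lat mm [-0.2, -0.4]
[-1.17622161 -0.09827917  0.02358035]
```

```bash
python3 -m pendant '{"translation":[[0,-0.001,0],[0,-0.002,0],[0,-0.003,0],[0.001,-0.004,0],[0.001,-0.005,0],[0.002,-0.006,0],[0.002,-0.007,0],[0.003,-0.007,0],[0.003,-0.008,0],[0.003,-0.008,0]],"angular":[[0,0,0.055],[0,0,0.11],[0,0,0.165],[0,0,0.22],[0,0,0.275],[0,0,0.33],[0,0,0.385],[0,0,0.42],[0,0,0.45],[0,0,0.45]]}';python3 lk.py -60 -40; python3 -c "
from bench import ctrl;print(ctrl.observe()['wrist_torque'])"
```

```text
time_s: 21.43
ee_pos: [0.5716, -0.0873, 0.0894]
orientation: [0.855, -0.448, -0.139, -0.219]
force: [-1.1, -8.8, 3.9]
gripper_width: 0.013
finger_force: 60.3
t [-0.003 -0.005  0.008] a [0.001 0.002 0.002]
q [-0.5   0.59  1.57  0.45  1.32  1.85] [ 0.5716 -0.0873  0.0894] w 0.012976478991150628 F.N 7.7 t 21.4333
bar angle -59.826293310316736 tip h mm -38.75377077228312 lat mm [0.3, -0.8]
[-1.42026603  0.20241186  0.17928642]
```

The bit has some play in the slot, so I'll keep turning until the torque shows the stop.

```bash
cat >> lk.py <<'E'
print("axial torque",float(o["wrist_torque"]@Rc.apply([0,0,1])), "force",o["force"].round(1))
E
python3 lk.py -60 -40|tail -1
python3 -m pendant '{"translation":[[0,-0.001,0],[0,-0.001,0],[0,-0.001,0],[0,-0.001,0],[0,-0.001,0],[0,-0.001,0],[0,-0.001,0],[0,-0.001,0],[0,-0.001,0],[0,-0.001,0]],"angular":[[0,0,0.015],[0,0,0.03],[0,0,0.045],[0,0,0.06],[0,0,0.07],[0,0,0.08],[0,0,0.08],[0,0,0.08],[0,0,0.08],[0,0,0.08]]}';python3 lk.py -68 -40
```

```text
axial torque 0.004631364832717616 force [-1.1 -8.8  3.9]
time_s: 22.27
ee_pos: [0.5716, -0.0872, 0.0894]
orientation: [0.826, -0.5, -0.152, -0.21]
force: [-0.3, -9.4, 5.0]
gripper_width: 0.0127
finger_force: 60.3
t [-0.003 -0.005  0.008] a [0.001 0.002 0.012]
q [-0.5   0.59  1.57  0.45  1.32  1.97] [ 0.5716 -0.0872  0.0894] w 0.012654560908629243 F.N 8.96 t 22.2667
bar angle -66.91582674786429 tip h mm -38.766226095164896 lat mm [0.5, -0.8]
axial torque -0.07242968096832705 force [-0.3 -9.4  5. ]
```

```bash
python3 -m pendant '{"translation":[[0,-0.001,0],[0,-0.001,0],[0,-0.001,0],[0,-0.001,0],[0,-0.001,0],[0,-0.001,0],[0,-0.001,0],[0,-0.001,0],[0,-0.001,0],[0,-0.001,0]],"angular":[[0,0,0.01],[0,0,0.02],[0,0,0.03],[0,0,0.04],[0,0,0.05],[0,0,0.06],[0,0,0.06],[0,0,0.06],[0,0,0.06],[0,0,0.06]]}';python3 lk.py -75 -40
```

```text
time_s: 23.1
ee_pos: [0.5717, -0.0871, 0.0895]
orientation: [0.802, -0.538, -0.162, -0.203]
force: [-0.8, -7.9, 4.8]
gripper_width: 0.0125
finger_force: 60.4
t [-0.004 -0.006  0.008] a [0.001 0.001 0.03 ]
q [-0.5   0.59  1.57  0.45  1.32  2.07] [ 0.5717 -0.0871  0.0895] w 0.012452974885269683 F.N 8.07 t 23.1
bar angle -72.28510792037036 tip h mm -38.752568521863125 lat mm [0.6, -0.8]
axial torque -0.2122360428757204 force [-0.8 -7.9  4.8]
```

```bash
python3 -m pendant '{"translation":[[0,-0.001,0],[0,-0.001,0],[0,-0.001,0],[0,-0.001,0],[0,-0.001,0],[0,-0.001,0],[0,-0.001,0],[0,-0.001,0],[0,-0.001,0],[0,-0.001,0]],"angular":[[0,0,0.01],[0,0,0.02],[0,0,0.03],[0,0,0.03],[0,0,0.03],[0,0,0.03],[0,0,0.03],[0,0,0.03],[0,0,0.03],[0,0,0.03]]}';python3 lk.py -75 -40
python3 - <<'E'
from h import *
from bench import get_image
import cv2
A=np.array([.5578,.1083]);r0=pickle.load(open("top.pkl","rb"));r=get_image("top");pickle.dump(r,open("top5.pkl","wb"))
for q in(r0,r):
  print("--")
  for R in(.092,.096,.1,.104,.108,.112,.116):
    a=np.arange(-95,-75,1.);m=np.array([proj(q,(A[0]+R*np.cos(t),A[1]+R*np.sin(t),.108)) for t in np.radians(a)],np.float32)[None]
    print(R,cv2.remap(q["image"].mean(2).astype(np.float32),m[...,0],m[...,1],cv2.INTER_LINEAR)[0].astype(int).tolist())
E
```

```text
time_s: 23.93
ee_pos: [0.5717, -0.087, 0.0896]
orientation: [0.789, -0.557, -0.167, -0.199]
force: [-0.9, -8.2, 3.9]
gripper_width: 0.0128
finger_force: 60.8
t [-0.003 -0.005  0.008] a [0.001 0.001 0.001]
q [-0.5   0.59  1.57  0.45  1.32  2.12] [ 0.5717 -0.087   0.0896] w 0.012783587400470059 F.N 7.47 t 23.9333
bar angle -74.91816790433283 tip h mm -38.75452579888684 lat mm [0.6, -0.7]
axial torque -0.6991555510020311 force [-0.9 -8.2  3.9]
--
0.092 [39, 40, 42, 41, 40, 39, 39, 40, 42, 43, 44, 45, 45, 45, 46, 47, 47, 46, 44, 41]
0.096 [40, 40, 40, 40, 43, 49, 53, 56, 58, 59, 60, 54, 49, 44, 45, 47, 47, 46, 46, 44]
0.1 [39, 38, 39, 42, 50, 64, 73, 79, 78, 77, 75, 67, 57, 46, 46, 45, 45, 45, 46, 46]
0.104 [39, 39, 41, 45, 53, 65, 73, 79, 81, 80, 78, 73, 59, 49, 45, 46, 46, 47, 47, 46]
0.108 [48, 47, 48, 52, 59, 67, 75, 80, 82, 84, 82, 78, 67, 59, 53, 53, 54, 54, 51, 50]
0.112 [71, 70, 70, 72, 74, 80, 91, 102, 111, 116, 113, 104, 91, 77, 71, 71, 76, 78, 78, 77]
0.116 [75, 78, 78, 79, 82, 91, 118, 142, 160, 167, 164, 154, 134, 100, 91, 96, 107, 110, 108, 102]
--
0.092 [57, 56, 56, 57, 57, 55, 55, 55, 55, 55, 55, 55, 53, 52, 51, 52, 52, 52, 49, 47]
0.096 [56, 55, 54, 56, 59, 61, 69, 78, 88, 90, 91, 78, 67, 54, 52, 54, 54, 53, 53, 52]
0.1 [55, 55, 54, 57, 68, 91, 131, 170, 196, 205, 203, 188, 158, 117, 76, 56, 53, 53, 52, 49]
0.104 [54, 54, 53, 58, 74, 113, 173, 223, 240, 244, 245, 242, 216, 172, 106, 72, 53, 52, 53, 53]
0.108 [60, 58, 58, 65, 82, 119, 181, 228, 246, 248, 249, 247, 228, 175, 112, 75, 61, 58, 57, 57]
0.112 [82, 85, 87, 90, 98, 122, 176, 217, 239, 243, 242, 236, 221, 170, 121, 84, 80, 80, 80, 79]
0.116 [105, 116, 118, 119, 122, 128, 170, 209, 235, 239, 239, 233, 216, 167, 129, 109, 110, 113, 110, 104]
```

The bolt shows bright out to r ≈ 99 mm inside the notch, and the torque rose to 0.7 N·m, so it is fully shot against the stop. I'll unload, release and withdraw along the axis.

```bash
python3 -m pendant '{"translation":[[0,0,-0.004],[0,0,-0.008],[0,0,-0.012],[0,0,-0.012],[0,0,-0.012],[0,0,-0.012],[0,0,-0.012],[0,0,-0.012],[0,0,-0.012],[0,0,-0.012]],"angular":[[0,0,-0.01],[0,0,-0.02],[0,0,-0.03],[0,0,-0.04],[0,0,-0.05],[0,0,-0.05],[0,0,-0.05],[0,0,-0.05],[0,0,-0.05],[0,0,-0.05]]}'; python3 lk.py -75 -40|tail -2
python3 -m pendant '{"translation":[[0,0,0],[0,0,0],[0,0,0],[0,0,0],[0,0,0],[0,0,0],[0,0,0],[0,0,0],[0,0,0],[0,0,0]],"angular":[[0,0,0],[0,0,0],[0,0,0],[0,0,0],[0,0,0],[0,0,0],[0,0,0],[0,0,0],[0,0,0],[0,0,0]]}' 36
python3 -m pendant '{"translation":[[0,0,-0.05],[0,0,-0.1],[0,0,-0.2],[0,0,-0.3],[0,0,-0.45],[0,0,-0.6],[0,0,-0.75],[0,0,-0.75],[0,0,-0.75],[0,0,-0.75]],"angular":[[0,0,0],[0,0,0],[0,0,0],[0,0,0],[0,0,0],[0,0,0],[0,0,0],[0,0,0],[0,0,0],[0,0,0]]}'
python3 - <<'E'
from h import *
from bench import get_image,ctrl
import cv2
A=np.array([.5578,.1083]);r=get_image("top");s=get_image("side")
for R in(.096,.1,.104,.112):
    a=np.arange(-95,-75,1.);m=np.array([proj(r,(A[0]+R*np.cos(t),A[1]+R*np.sin(t),.108)) for t in np.radians(a)],np.float32)[None]
    print(R,cv2.remap(r["image"].mean(2).astype(np.float32),m[...,0],m[...,1],cv2.INTER_LINEAR)[0].astype(int).tolist())
# bright blob of key bar near expected bar position, both views
M=np.array([.5716,-.0722,.0620]);B=M+N*.047
for r in(r,s):
    c=proj(r,B);im=r["image"].astype(int);g=im.mean(2)
    x,y=c.astype(int);w=g[y-16:y+17,x-18:x+19];print(c.round(1));print("\n".join("".join(" .:-=+*#%@"[min(9,int(v)//26)] for v in row) for row in w))
print(ctrl.observe()["ee_pos"],ctrl.observe()["time_s"])
E
```

```text
time_s: 24.82
ee_pos: [0.5712, -0.086, 0.0904]
orientation: [0.809, -0.526, -0.161, -0.206]
force: [-4.2, -1.7, -6.1]
gripper_width: 0.0132
finger_force: 58.7
bar angle -70.57940594428831 tip h mm -38.55481159545727 lat mm [1.0, 0.7]
axial torque -0.08938331625324908 force [-4.2 -1.7 -6.1]
time_s: 25.65
ee_pos: [0.5725, -0.0867, 0.0908]
orientation: [0.809, -0.526, -0.159, -0.206]
force: [-0.3, 0.4, -0.0]
gripper_width: 0.0361
finger_force: 0.0
time_s: 26.48
ee_pos: [0.5766, -0.1431, 0.1878]
orientation: [0.809, -0.526, -0.159, -0.206]
force: [0.4, -0.4, -0.4]
gripper_width: 0.0357
finger_force: 0.0
0.096 [56, 56, 56, 56, 59, 64, 71, 78, 87, 90, 93, 81, 70, 58, 54, 54, 54, 54, 54, 52]
0.1 [54, 55, 56, 58, 68, 92, 132, 170, 196, 206, 205, 190, 160, 120, 79, 58, 54, 53, 53, 52]
0.104 [55, 56, 54, 59, 76, 114, 174, 224, 241, 245, 245, 243, 221, 180, 114, 77, 56, 54, 53, 52]
0.112 [83, 85, 87, 90, 99, 123, 174, 216, 239, 242, 242, 237, 223, 171, 122, 84, 80, 80, 81, 79]
[284.2 185.8]
------:::::--------------------:::::-
:::::::::----------------------::::::
::::::::---------------------
[... 1762 characters left out ...]
--------
---------=+***+*********+=-----------
--------==****++*****++**+=----------
--------=****+=+*****+=+**+----------
-------=+##*+--=+****+==+*+=---------
-------=+***=--=+*****=-+**+---------
-------=***+--=*+*****+-=+*+=--------
------==***+-=**++*****==+*+=--------
-------=***+-+**++******=+*+=--------
------==***+=+**+++*****++*+=--------
-------=+***=+**+++********+=--------
-------==***+=***+++*******+---------
-------==****++****+*******+---------
--------=+*****++**++*****+----------
---------==*******+++*****+=---------
-----------=*******+++*****=---------
------------=+******++*****=---------
--------------=+++**+++***+=---------
[ 0.57618867 -0.14236397  0.1870736 ] 26.5833
```

The key is standing in the lock with the bolt in the notch, and the gripper is clear.

```bash
python3 -c "
from bench import ticket;print(ticket.close_job())"
```

```text
the job is handed in; nothing more can be done
None
```

I lined the notch up with the bolt, took the smaller grey T-key from the block and seated it in the keyway, then turned it clockwise until the bolt was fully shot. The key is left standing in the lock, the gripper is clear of it, and the job is handed in at about 27 s; its verdict was not shown.

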